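# Turn the strip-down row round onto the build rack

## Robot

A 6-joint arm with a two-finger parallel gripper is mounted at the origin on the work surface. World frame = base frame: x ahead of the robot, y to its left, z up, the work surface at z = 0. Lengths are in m, angles in rad, forces in N, time in s.
With the tool pointing down it reaches from about 0.325 to 0.85 m from the base axis. Payload 4.4 kg.
Tool frame: the origin (TCP) lies between the finger pads; the fingertips stand 19 mm ahead of it and the grasp point (between the pads) is the TCP; y points along the fingers, x is the direction in which the jaws open and shut, and the axes are right-handed (so a half turn about y gives the same grasp; the last joint's range is limited). The gripper opens to 94 mm and grips with 3 to 60 N. Pads are 16 mm wide; open, the fingers measure 119 mm over their backs; the gripper's body (75 mm by 177 mm) begins 78 mm behind the grasp point.
Start: joints at [-1.405, 0.207, 1.542, -0, 1.393, -0.15], TCP at [0.179, -0.546, 0.224] pointing down, gripper open.
Joint ranges: [-2.73, 2.73], [-0.86, 2.22], [0.23, 2.46], [-1.11, 4.25], [0.08, 2.63], [-2.82, 2.82]. Speed limits (rad/s): [2.79, 2.79, 3.14, 3.14, 3.14, 3.14].

## Interface

Orientations are given as a rotation vector (axis times angle).
In Python, from bench import r gives the robot as it stands.
- The arm moves only by the tool arm_command, never from a script. Its argument "series" is a list of rows, each an object with "jaw": the opening, from -1 (shut) to 1 (fully open); "dp": the shift along the tool's x, y, z in cm, a list of three; "turn": the turn, a rotation vector about the tool's x, y, z in rad, a list of three. A call has 1 to 12 rows; each row is the pose to reach, as a shift and turn from the pose measured when the call began, along the tool's axes at that moment; what a row does not reach only later rows make up. A row lasts 1/8 s, in which the tool goes at most 62.5 mm and 10.7 degrees, less where a joint would pass 70% of its speed; a pose out of reach is approached as far as the arm can. A call with a gripper value outside its range is refused whole. The fingers move at their own pace and stop on an object; the grip force is fixed at half the most. Time passes only in rows, so rows that repeat a pose let the fingers close. It gives the time, the measured TCP pose, the force and the opening at its end, in the units of the state.
- r.get_obs(): the state, without advancing time (a new reading comes with each control period).
- r.snapshot(name): name is "side" or "top" or "wrist"; returns a dict with "img" (384x512x3 uint8, red, green, blue), "mtx" (3x3 intrinsics, pixels), "D" ([k1, k2, p1, p2, k3] as OpenCV has them; the pictures are not rectified), "world_from_camera" (4x4, takes a point from camera to world coordinates). Camera axes: x right, y up, looking along -z (the intrinsics and any distortion apply to the point x, -y, -z); pixel columns grow to the right and rows downward; lengths in m; the calibration is good to about 2 mm. A picture is of the moment at which its call begins. There is no depth.
- r.close_job(): hands the job in, once; it reports no verdict.
The state is a dict: "time": time; "joint_pos": joint angles; "qd": joint speeds; "tau": joint torques, N m; "tcp_pos": TCP position; "tcp_rot": TCP orientation; "wrist_force": force on the tool from outside, world axes, zero at the start; "moment": the same for the moment, N m; "finger_gap": finger opening in m.
Only numpy, scipy, OpenCV 4.12 (cv2) and the standard library are available. Lean on these libraries where they do the work, as an engineer would, in place of code of your own. Each camera call takes 0.05 s, during which the arm holds its last target.

## Task

The four gearbox parts lie in their trays in the order in which they came off. Move them to the empty build rack, one flat and upright in each pocket, in the reverse order: the part nearest the robot in the trays goes into the rack pocket farthest from the robot, and so on, until the farthest one lies in the nearest pocket. Set each part down gently, do not drop any, and leave the oil bottle between the rows standing where it is.

Things in the scene. Friction and masses are not known exactly. Their poses are not given: they have to be found in the camera images.
- gear: Small steel spur gear, teeth round its rim, flat on its side: outside diameter 49 mm (the fingers close on 47 to 49 mm), height 28 mm, dark centre hole. About 0.25 kg. Solid. Starts upright in tray_gear. Origin: centre of its underside; z is up along its axis; its turn about z means nothing.
- piston: Plain aluminium piston, round, 44 mm in diameter and 42 mm tall, two black seal rings round it near the top, a shallow dark recess on top. About 0.15 kg. Solid. Starts upright in tray_piston. Origin: centre of its underside; z is up along its axis; its turn about z means nothing.
- hub: Steel flanged hub standing on its flange: flange 48 mm in diameter and 12 mm thick, and on it a round neck 30 mm in diameter up to a total height of 54 mm (grip the neck). About 0.3 kg. Solid. Starts upright in tray_hub. Origin: centre of its underside; z is up along its axis; its turn about z means nothing.
- bearing: Steel ball bearing lying flat: 50 mm in diameter, 24 mm high, brass-coloured balls in a dark ring on top. About 0.25 kg. Solid. Starts upright in tray_bearing. Origin: centre of its underside; z is up along its axis; its turn about z means nothing.
- tray_gear: Low grey square tray that holds the gear at the start; one of four equal trays in a row, 78 mm apart, fixed on a dark plate 324 x 84 mm. Outside 76 x 76 mm, walls 4 mm thick, 10 mm high; inner floor 4 mm above the origin. Origin: centre of its underside, 8 mm above the bench. x points along the row, away from the robot (within 0.35 rad), y across.
- tray_piston: Low grey square tray that holds the piston at the start; one of four equal trays in a row, 78 mm apart, fixed on a dark plate 324 x 84 mm. Outside 76 x 76 mm, walls 4 mm thick, 10 mm high; inner floor 4 mm above the origin. Origin: centre of its underside, 8 mm above the bench. x points along the row, away from the robot (within 0.35 rad), y across.
- tray_hub: Low grey square tray that holds the hub at the start; one of four equal trays in a row, 78 mm apart, fixed on a dark plate 324 x 84 mm. Outside 76 x 76 mm, walls 4 mm thick, 10 mm high; inner floor 4 mm above the origin. Origin: centre of its underside, 8 mm above the bench. x points along the row, away from the robot (within 0.35 rad), y across.
- tray_bearing: Low grey square tray that holds the bearing at the start; one of four equal trays in a row, 78 mm apart, fixed on a dark plate 324 x 84 mm. Outside 76 x 76 mm, walls 4 mm thick, 10 mm high; inner floor 4 mm above the origin. Origin: centre of its underside, 8 mm above the bench. x points along the row, away from the robot (within 0.35 rad), y across.
- rack: Empty one-piece rack, dark steel with bright aluminium ridges, fixed on the bench, across the bottle from the trays: 324 (x) by 84 mm (y), four pockets in a row along x. Origin: centre of its underside, on the bench; x points away from the robot (within 0.35 rad). Pocket centres at x = -117, -39, 39, 117 mm, y = 0; inside 72 (x) by 68 mm (y); floor at z = 14 mm, ridges round them up to z = 20 mm.
- oil_bottle: Grey round oil bottle with a black cap and a paper label, standing loose between the two rows: 52 mm in diameter, 120 mm tall, about 0.3 kg. To be left standing where it is. Origin: centre of its underside; z up.
Things that resemble listed ones, but are neither listed nor needed, are in the scene too. Leave any orange look-alike of the piston alone.

How it is judged:
By the outcome, as a careful person would: the job done as asked, in the order asked, and still so for the second after the job is handed in, with the robot touching nothing.
It also fails if it takes over 120 s, if anything falls off the work surface, if the arm or the gripper's body presses on something with over 40 N, if the wrist force passes 120 N, or if a joint passes its speed limit or range.

## Working session

There is one attempt and no reset: what is moved stays moved. The work goes in short steps, Python scripts to look and compute and a tool call to move; the robot and the scene stay as the last step left them, time stands still between calls to the robot, and variables do not carry over. Pictures are saved under pics/ and viewed, and the job is handed in when it is done.

Besides the shell and the picture viewer there is one more tool, called in YAML: its name, and indented under it one key for each argument. arm_command: Moves the arm, as the interface text tells. Its arguments: {"type":"object","properties":{"series":{"type":"array","items":{"type":"object","properties":{"jaw":{"type":"number"},"dp":{"type":"array","items":{"type":"number"}},"turn":{"type":"array","items":{"type":"number"}}}}}},"required":["series"]}

```bash
mkdir -p pics
cat > h.py <<'E'
import numpy as np, cv2
from bench import r
def save(s,n): cv2.imwrite('pics/'+n,s['img'][:,:,::-1])
def ray(s,px):
    u=cv2.undistortPoints(np.array([[px]],float),s['mtx'],np.array(s['D'],float))[0,0]
    d=np.array([u[0],-u[1],-1.0]);T=np.array(s['world_from_camera'])
    return T[:3,3],T[:3,:3]@d
def onz(s,px,z):
    o,d=ray(s,px);return o+d*(z-o[2])/d[2]
def proj(s,P):
    T=np.linalg.inv(np.array(s['world_from_camera']));P=np.atleast_2d(P)
    c=P@T[:3,:3].T+T[:3,3];c=c*[1,-1,-1]
    return cv2.projectPoints(c,np.zeros(3),np.zeros(3),s['mtx'],np.array(s['D'],float))[0][:,0]
E
python3 - <<'E'
from h import *
print(r.get_obs())
for n in ['side','top','wrist']:
    s=r.snapshot(n);save(s,n+'0.png');print(n,np.round(s['world_from_camera'],3).tolist(),s['D'],s['mtx'][0])
E
```

```text
{'time': 0.0, 'joint_pos': array([-1.40452057e+00,  2.07403347e-01,  1.54292334e+00,  9.74310081e-06,
        1.39350787e+00, -1.50511060e-01]), 'qd': array([ 0.00119325, -0.00040682, -0.0012476 ,  0.0014471 , -0.00036863,
       -0.00085317]), 'tau': array([ 4.43101480e-04, -3.70875943e+01, -2.81419659e+01,  6.97134901e-02,
        3.60039028e-02, -1.67924172e-04]), 'tcp_pos': array([ 0.17898064, -0.54563896,  0.22331475]), 'tcp_rot': array([-1.34094943,  0.97383652, -0.9711994 ]), 'wrist_force': array([ 0.10924876, -0.31058154, -0.46637184]), 'moment': array([-0.00916893,  0.00844488,  0.05312951]), 'finger_gap': 0.09397882833398664}
side [[-0.976, 0.134, -0.174, 0.381], [-0.219, -0.6, 0.769, 0.704], [-0.001, 0.789, 0.615, 0.588], [0.0, 0.0, 0.0, 1.0]] [-0.00563122  0.          0.          0.          0.        ] [449.571028    0.        252.2545438]
top [[-0.011, 0.982, -0.189, 0.363], [-1.0, -0.007, 0.021, 0.022], [0.019, 0.189, 0.982, 1.022], [0.0, 0.0, 0.0, 1.0]] [-0.02514143  0.          0.          0.          0.        ] [390.72819133   0.         248.11180458]
wrist [[0.311, 0.913, 0.265, 0.257], [-0.95, 0.3, 0.084, -0.52], [-0.003, -0.278, 0.961, 0.384], [0.0, 0.0, 0.0, 1.0]] [-0.00151232  0.          0.          0.          0.        ] [319.830794    0.        252.7676048]
```

View pics/top0.png

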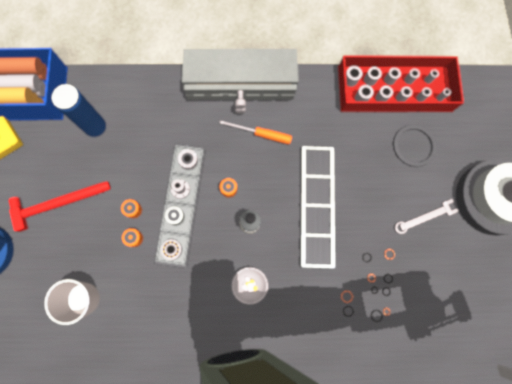

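View pics/side0.png

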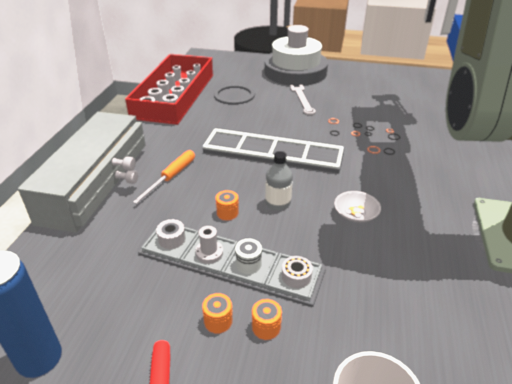

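View pics/wrist0.png

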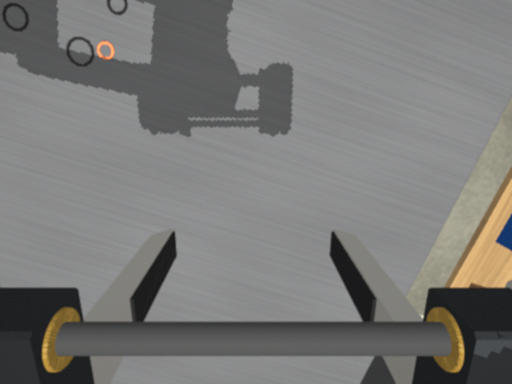

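The top view shows the tray row running from the bearing (171,249), nearest the robot, through the piston (174,215) and hub (180,187) to the gear (187,159). The rack spans about (302–336, 147–268) and the bottle stands at (249,220). In the side view the same parts are at (297,270), (248,252), (208,240) and (171,232).

Run:
```python
from h import *
s=r.snapshot('top');g=s['img']
for n,(x0,x1,y0,y1) in dict(trays=(145,215,135,275),rack=(290,350,135,275)).items():
    c=cv2.resize(g[y0:y1,x0:x1],None,fx=4,fy=4,interpolation=cv2.INTER_CUBIC);cv2.imwrite(f'pics/t_{n}.png',c[:,:,::-1])
s2=r.snapshot('side');c=cv2.resize(s2['img'][205:300,130:330],None,fx=4,fy=4,interpolation=cv2.INTER_CUBIC);cv2.imwrite('pics/s_tr.png',c[:,:,::-1])
# rack outline: bright mask
hsv=cv2.cvtColor(g,cv2.COLOR_RGB2HSV)
m=((hsv[...,2]>150)&(hsv[...,1]<40)).astype(np.uint8);m[:,:295]=0;m[:,342:]=0;m[:140]=0;m[275:]=0
cs,_=cv2.findContours(m,cv2.RETR_CCOMP,cv2.CHAIN_APPROX_NONE)
for c in cs:
    if cv2.contourArea(c)>100:
        R=cv2.minAreaRect(c);print(R,[np.round(onz(s,p,.02)[:2],4).tolist() for p in cv2.boxPoints(R)],onz(s,R[0],.02)[:2])
for z in (0,.02):print(onz(s,(171,249),z))
```

```text
((318.0, 206.5), (123.0, 34.0), 90.0) [[0.6967, -0.1436], [0.6964, -0.2356], [0.3701, -0.2183], [0.3712, -0.1316]] [ 0.52870388 -0.18188361]
((318.0, 250.0), (24.0, 26.0), 0.0) [[0.3835, -0.1448], [0.4495, -0.1473], [0.4489, -0.2094], [0.3828, -0.2061]] [ 0.41597679 -0.17688201]
((318.0, 220.0), (26.0, 24.0), 90.0) [[0.5276, -0.1504], [0.5271, -0.2133], [0.4592, -0.2099], [0.4598, -0.1477]] [ 0.4932211  -0.18029706]
((318.0, 190.5), (25.0, 24.0), 90.0) [[0.6054, -0.1534], [0.605, -0.2173], [0.5377, -0.2139], [0.5382, -0.1508]] [ 0.57136772 -0.18380566]
((317.5, 162.0), (24.0, 23.0), 90.0) [[0.6826, -0.1565], [0.6824, -0.2186], [0.6159, -0.2152], [0.6163, -0.1539]] [ 0.64908979 -0.18600393]
[0.4234264  0.20129636 0.        ]
[0.42224398 0.19778404 0.02      ]
```

```bash
sleep 1
```

```text
(no output)
```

View pics/t_trays.png

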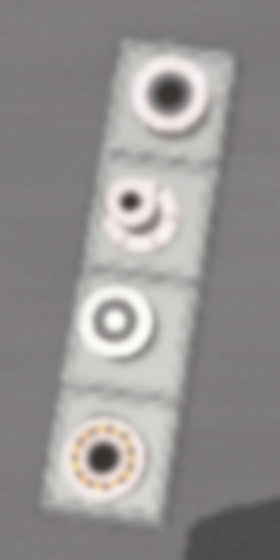

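View pics/s_tr.png

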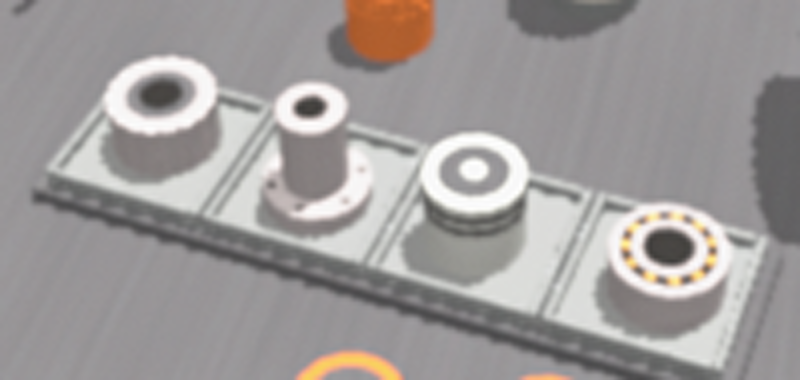

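View pics/t_rack.png

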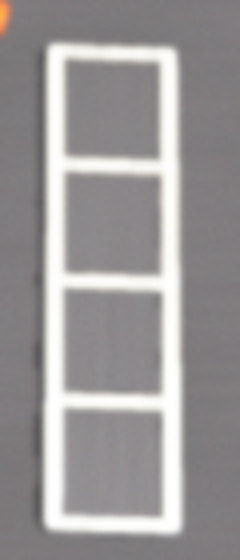

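```bash
python3 - <<'E'
from h import *
s=r.snapshot('top');s2=r.snapshot('side')
T=dict(gear=(170,94,.040),hub=(130,202,.066),piston=(116,321,.054),bearing=(102,458,.036))
S=dict(gear=(161,95),hub=(311,107),piston=(474,184),bearing=(668,256))
for n in T:
    x,y,z=T[n];a=onz(s,(145+(x+.5)/4-.5,135+(y+.5)/4-.5),z)
    x,y=S[n];b=onz(s2,(130+(x+.5)/4-.5,205+(y+.5)/4-.5),z)
    print(n,a.round(4),b.round(4))
# rack corners side check
for P in [(.416,-.1769,.014),(.649,-.186,.014)]: print(proj(s2,P))
q=onz(s,(249,212),.12);print('bottle cap?',q, onz(s,(249,232),0))
from scipy.spatial.transform import Rotation as R
o=r.get_obs();print(R.from_rotvec(o['tcp_rot']).as_matrix().round(3))
E
python3 - <<'E'
import sys;sys.path.insert(0,'.')
from h import *
s2=r.snapshot('side');c=cv2.resize(s2['img'][120:215,195:350],None,fx=5,fy=5,interpolation=cv2.INTER_CUBIC);cv2.imwrite('pics/s_rk.png',c[:,:,::-1])
E
```

```text
gear [0.6557 0.1585 0.04  ] [0.6548 0.1601 0.04  ]
hub [0.578  0.1785 0.066 ] [0.5773 0.1791 0.066 ]
piston [0.5048 0.1874 0.054 ] [0.5027 0.1965 0.054 ]
bearing [0.421  0.1972 0.036 ] [0.4204 0.2017 0.036 ]
[[321.49673919 154.78781302]]
[[225.06692705 141.08545134]]
bottle cap? [0.50045448 0.00080966 0.12      ] [ 0.4657795  -0.00137325  0.        ]
[[ 0.312 -0.     0.95 ]
 [-0.95   0.     0.312]
 [-0.001 -1.     0.   ]]
```

View pics/s_rk.png

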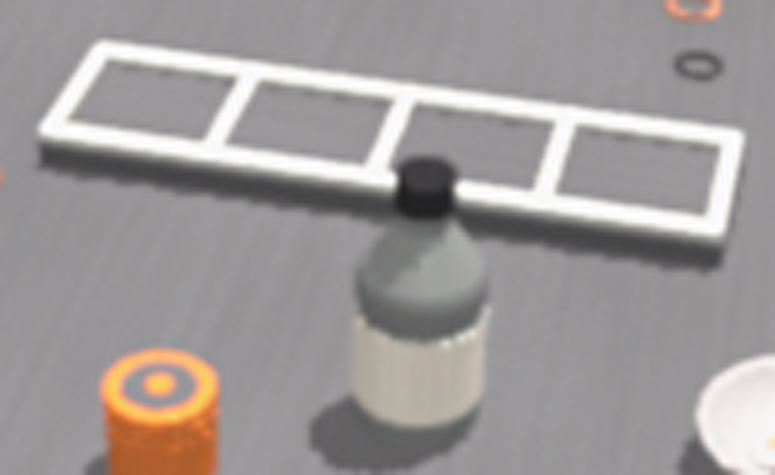

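```bash
cat >> h.py <<'E'
from scipy.spatial.transform import Rotation as Ro
def goal(h): # heading of tool z in world
    z=np.array([np.cos(h),np.sin(h),0]);y=np.array([0,0,-1.]);return np.c_[np.cross(y,z),y,z]
def plan(*wps):
    o=r.get_obs();Rc=Ro.from_rotvec(o['tcp_rot']).as_matrix()
    for x,y,z,h in wps:
        print('dp',(100*Rc.T@(np.array([x,y,z])-o['tcp_pos'])).round(2).tolist(),'turn',Ro.from_matrix(Rc.T@goal(h)).as_rotvec().round(3).tolist())
E
python3 - <<'E'
from h import *
s=r.snapshot('top');s2=r.snapshot('side')
S=dict(gear=(161,93,.04),hub=(311,107,.066),piston=(474,172,.054),bearing=(668,248,.036))
for n,(x,y,z) in S.items(): print(n,onz(s2,(130+(x+.5)/4-.5,205+(y+.5)/4-.5),z).round(4))
print('bottle',onz(s2,(195+420/5,120+385/5),0),onz(s2,(195+427/5,120+165/5),.12),proj(s,[(.5,0,.12)]))
plan((.36,-.4,.22,-.1),(.46,-.1,.24,-.17),(.42,.198,.2,-.17))
E
```

```text
gear [0.6553 0.1589 0.04  ]
hub [0.5773 0.1791 0.066 ]
piston [0.5042 0.1898 0.054 ]
bearing [0.421  0.1974 0.036 ]
bottle [ 0.48726113 -0.01977397  0.        ] [ 0.48602988 -0.00340283  0.12      ] [[249.34903966 212.18980812]]
dp [-8.27, 0.44, 21.75] turn [0.0, 0.417, -0.0]
dp [-33.66, -1.56, 40.6] turn [0.0, 0.487, -0.0]
dp [-63.23, 2.45, 46.08] turn [0.0, 0.487, -0.0]
```

arm_command:
  series:
    - {"dp": [-8.3, 0.4, 21.8], "turn": [0, 0.15, 0], "jaw": 1}
    - {"dp": [-8.3, 0.4, 21.8], "turn": [0, 0.3, 0], "jaw": 1}
    - {"dp": [-8.3, 0.4, 21.8], "turn": [0, 0.42, 0], "jaw": 1}
    - {"dp": [-8.3, 0.4, 21.8], "turn": [0, 0.487, 0], "jaw": 1}
    - {"dp": [-33.7, -1.6, 40.6], "turn": [0, 0.487, 0], "jaw": 1}
    - {"dp": [-33.7, -1.6, 40.6], "turn": [0, 0.487, 0], "jaw": 1}
    - {"dp": [-33.7, -1.6, 40.6], "turn": [0, 0.487, 0], "jaw": 1}
    - {"dp": [-33.7, -1.6, 40.6], "turn": [0, 0.487, 0], "jaw": 1}
    - {"dp": [-33.7, -1.6, 40.6], "turn": [0, 0.487, 0], "jaw": 1}
    - {"dp": [-33.7, -1.6, 40.6], "turn": [0, 0.487, 0], "jaw": 1}
    - {"dp": [-63.2, 2.4, 46.1], "turn": [0, 0.487, 0], "jaw": 1}
    - {"dp": [-63.2, 2.4, 46.1], "turn": [0, 0.487, 0], "jaw": 1}

```text
time: 2.0
tcp_pos: [0.4436, 0.0231, 0.2239]
tcp_rot: [-1.122, 1.335, -1.337]
wrist_force: [0.4, 0.5, -0.8]
finger_gap: 0.094
```

Run:
```python
from h import *
o=r.get_obs();print(o['tcp_pos'],o['joint_pos']);plan((.42,.198,.2,-.17))
```

```text
[0.4436346  0.02309708 0.2239262 ] [-1.43013378e-01 -7.97403679e-02  1.84632262e+00 -3.44555907e-04
  1.37405693e+00  1.60126440e+00]
dp [-16.82, 2.38, -5.35] turn [-0.001, -0.003, 0.0]
```

arm_command:
  series:
    - {"dp": [-16.8, 2.4, -5.3], "turn": [0, 0, 0], "jaw": 1}
    - {"dp": [-16.8, 2.4, -5.3], "turn": [0, 0, 0], "jaw": 1}
    - {"dp": [-16.8, 2.4, -5.3], "turn": [0, 0, 0], "jaw": 1}
    - {"dp": [-16.8, 2.4, -5.3], "turn": [0, 0, 0], "jaw": 1}
    - {"dp": [-16.8, 2.4, -5.3], "turn": [0, 0, 0], "jaw": 1}

```text
time: 2.62
tcp_pos: [0.4209, 0.1966, 0.1998]
tcp_rot: [-1.122, 1.335, -1.338]
wrist_force: [-0.0, 0.0, -1.2]
finger_gap: 0.0939
```

Run:
```python
from h import *
o=r.get_obs();print(o['tcp_pos']);plan((.421,.198,.07,-.17),(.421,.198,.041,-.17))
s=r.snapshot('wrist');save(s,'w1.png')
for P in [(.421,.1975,.036),(.5045,.1885,.054),(.577,.179,.066),(.655,.159,.04)]:print(proj(s,P))
```

```text
[0.42089738 0.19662214 0.19979517]
dp [-0.15, 12.98, -0.03] turn [-0.001, -0.004, 0.001]
dp [-0.16, 15.88, -0.03] turn [-0.001, -0.004, 0.001]
[[252.59447971 186.24126098]]
[[246.44765608 102.47116586]]
[[241.74875687   9.36287355]]
[[249.29720792 -90.48848121]]
```

View pics/w1.png

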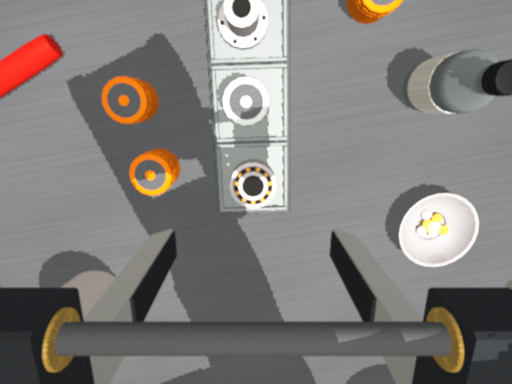

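The wrist view shows the bearing at (253,185), the piston at (246,101) and the hub at (242,10). All three are within about 1 px of my estimates, so I'll descend.

arm_command:
  series:
    - {"dp": [-0.1, 6, 0], "jaw": 1, "turn": [0, 0, 0]}
    - {"dp": [-0.1, 11, 0], "jaw": 1, "turn": [0, 0, 0]}
    - {"dp": [-0.1, 14, 0], "jaw": 1, "turn": [0, 0, 0]}
    - {"dp": [-0.1, 15.8, 0], "jaw": 1, "turn": [0, 0, 0]}
    - {"dp": [-0.1, 15.8, 0], "jaw": 1, "turn": [0, 0, 0]}
    - {"dp": [-0.1, 15.8, 0], "jaw": 1, "turn": [0, 0, 0]}

```text
time: 3.42
tcp_pos: [0.4228, 0.1963, 0.0429]
tcp_rot: [-1.118, 1.336, -1.341]
wrist_force: [0.5, 0.0, -0.2]
finger_gap: 0.094
```

arm_command:
  series:
    - {"dp": [0, 0, 0], "jaw": -1, "turn": [0, 0, 0]}
    - {"dp": [0, 0, 0], "jaw": -1, "turn": [0, 0, 0]}
    - {"dp": [0, 0, 0], "jaw": -1, "turn": [0, 0, 0]}
    - {"dp": [0, 0, 0], "jaw": -1, "turn": [0, 0, 0]}
    - {"dp": [0, 0, 0], "jaw": -1, "turn": [0, 0, 0]}
    - {"dp": [0, 0, 0], "jaw": -1, "turn": [0, 0, 0]}

```text
time: 4.18
tcp_pos: [0.4227, 0.1963, 0.0429]
tcp_rot: [-1.119, 1.336, -1.34]
wrist_force: [-0.1, -0.2, 1.3]
finger_gap: 0.0497
```

Run:
```python
from h import *
o=r.get_obs();print(o['tcp_pos'],o['finger_gap'])
s=r.snapshot('wrist');save(s,'w2.png')
plan((.421,.198,.2,-.17),(.649,-.186,.2,-.039))
```

```text
[0.42274424 0.19630624 0.04290663] 0.049739848570402506
dp [-0.13, -15.71, -0.15] turn [-0.003, -0.007, 0.0]
dp [33.65, -15.61, 29.05] turn [-0.003, -0.138, 0.001]
```

View pics/w2.png

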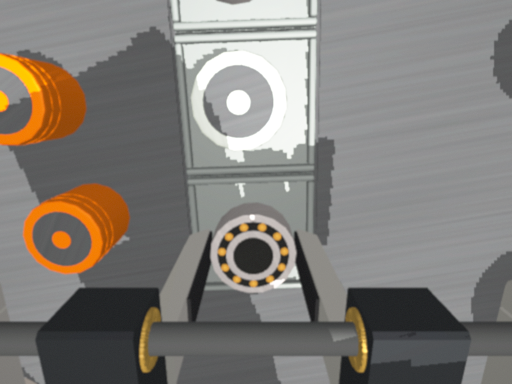

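Gripped: the gap is 49.7 mm, and the bearing sits between the pads at (253,253). I'll lift it and carry it over the bottle.

arm_command:
  series:
    - {"dp": [0, -1, 0], "jaw": -1, "turn": [0, 0, 0]}
    - {"dp": [0, -3, 0], "jaw": -1, "turn": [0, 0, 0]}
    - {"dp": [0, -7, 0], "jaw": -1, "turn": [0, 0, 0]}
    - {"dp": [0, -12, 0], "jaw": -1, "turn": [0, 0, 0]}
    - {"dp": [0, -16, 0], "jaw": -1, "turn": [0, 0, 0]}
    - {"dp": [0, -16, 0], "jaw": -1, "turn": [0, 0, 0]}

```text
time: 4.97
tcp_pos: [0.4249, 0.1972, 0.2068]
tcp_rot: [-1.11, 1.331, -1.342]
wrist_force: [0.1, 0.0, -1.9]
finger_gap: 0.0489
```

Run:
```python
from h import *
o=r.get_obs();print(o['tcp_pos'],o['finger_gap'],o['wrist_force'])
s=r.snapshot('side');save(s,'s3.png')
plan((.55,0,.205,-.1),(.649,-.186,.2,-.039))
```

```text
[0.42487851 0.19717035 0.20677726] 0.04889217782373652 [ 0.09072126  0.0318784  -1.93454844]
dp [17.12, -0.02, 15.97] turn [-0.006, -0.077, -0.001]
dp [33.69, 0.54, 28.99] turn [-0.006, -0.138, -0.0]
```

View pics/s3.png

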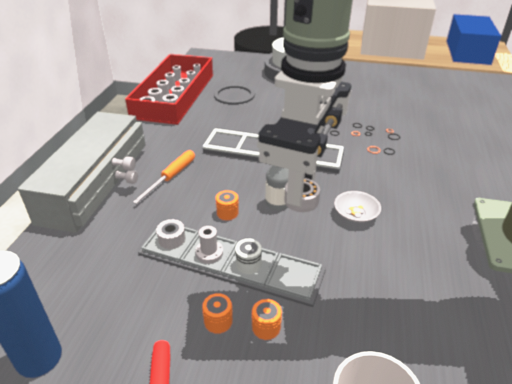

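Run:
```python
from h import *
s=r.snapshot('wrist');save(s,'w3.png');print(r.get_obs()['finger_gap'])
s=r.snapshot('side');c=cv2.resize(s['img'][110:230,240:360],None,fx=5,fy=5,interpolation=cv2.INTER_CUBIC);cv2.imwrite('pics/s3c.png',c[:,:,::-1])
```

```text
0.04935257241022252
```

View pics/w3.png

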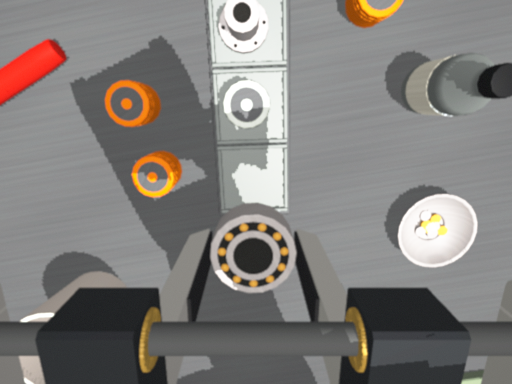

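View pics/s3c.png

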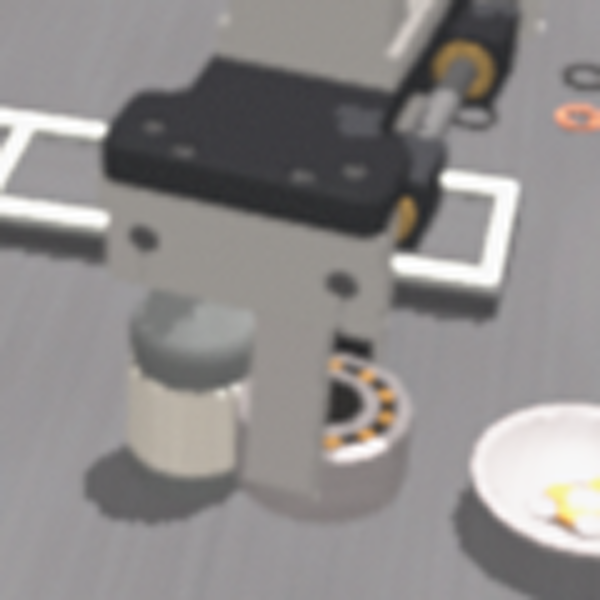

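The bearing is still at (253,253) between the pads after the lift, level and unslipped. Next, over to the farthest pocket.

arm_command:
  series:
    - {"dp": [3, 0, 2.6], "jaw": -1, "turn": [0, 0, 0]}
    - {"dp": [7, 0, 6], "jaw": -1, "turn": [0, -0.03, 0]}
    - {"dp": [11, 0, 9.5], "jaw": -1, "turn": [0, -0.05, 0]}
    - {"dp": [15, 0.1, 13], "jaw": -1, "turn": [0, -0.07, 0]}
    - {"dp": [19, 0.2, 16.4], "jaw": -1, "turn": [0, -0.09, 0]}
    - {"dp": [23, 0.3, 19.8], "jaw": -1, "turn": [0, -0.11, 0]}
    - {"dp": [27, 0.4, 23.2], "jaw": -1, "turn": [0, -0.13, 0]}
    - {"dp": [31, 0.5, 26.6], "jaw": -1, "turn": [0, -0.138, 0]}
    - {"dp": [33.7, 0.5, 29], "jaw": -1, "turn": [0, -0.138, 0]}
    - {"dp": [33.7, 0.5, 29], "jaw": -1, "turn": [0, -0.138, 0]}
    - {"dp": [33.7, 0.5, 29], "jaw": -1, "turn": [0, -0.138, 0]}

```text
time: 6.5
tcp_pos: [0.6452, -0.1857, 0.1936]
tcp_rot: [-1.194, 1.242, -1.235]
wrist_force: [-0.2, 0.4, -2.5]
finger_gap: 0.0494
```

Run:
```python
from h import *
o=r.get_obs();print(o['tcp_pos'],o['finger_gap'],o['wrist_force'])
s=r.snapshot('wrist');save(s,'w4.png')
print([proj(s,(x,y,.02)).round(0).tolist() for x,y in [(.649,-.186),(.571,-.1838),(.6826,-.1565),(.6824,-.2186),(.6159,-.2152),(.6163,-.1539)]])
plan((.649,-.186,.2,-.039),(.649,-.186,.045,-.039))
```

```text
[ 0.64523865 -0.18568601  0.19361543] 0.049414825586073186 [-0.2279992   0.44360091 -2.47493464]
[[[254.0, 180.0]], [[255.0, 246.0]], [[224.0, 149.0]], [[284.0, 147.0]], [[282.0, 208.0]], [[226.0, 210.0]]]
dp [0.06, -0.56, 0.35] turn [0.005, 0.001, -0.0]
dp [0.06, 14.94, 0.42] turn [0.005, 0.001, -0.0]
```

View pics/w4.png

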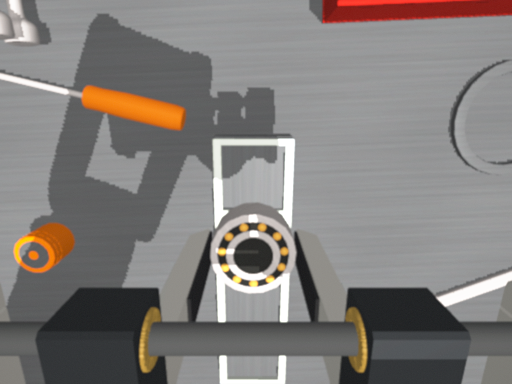

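The pocket's inner edges are at about x 221–287, y 145–208, centred near (254,178), which matches the prediction. I'll go down in two steps.

arm_command:
  series:
    - {"dp": [0.1, 4, 0.4], "jaw": -1, "turn": [0.005, 0, 0]}
    - {"dp": [0.1, 8, 0.4], "jaw": -1, "turn": [0.005, 0, 0]}
    - {"dp": [0.1, 11, 0.4], "jaw": -1, "turn": [0.005, 0, 0]}
    - {"dp": [0.1, 12, 0.4], "jaw": -1, "turn": [0.005, 0, 0]}
    - {"dp": [0.1, 12, 0.4], "jaw": -1, "turn": [0.005, 0, 0]}
    - {"dp": [0.1, 12, 0.4], "jaw": -1, "turn": [0.005, 0, 0]}

```text
time: 7.3
tcp_pos: [0.6502, -0.1867, 0.0765]
tcp_rot: [-1.189, 1.234, -1.24]
wrist_force: [0.3, -0.3, -2.3]
finger_gap: 0.0492
```

Run:
```python
from h import *
o=r.get_obs();print(o['tcp_pos'],o['finger_gap'],o['wrist_force'])
plan((.649,-.186,.045,-.039))
```

```text
[ 0.65024518 -0.18666411  0.07653539] 0.04921239073434108 [ 0.26856057 -0.28331107 -2.34090681]
dp [-0.07, 3.15, -0.14] turn [-0.004, 0.001, 0.001]
```

arm_command:
  series:
    - {"dp": [0, 1.2, -0.1], "jaw": -1, "turn": [-0.004, 0, 0]}
    - {"dp": [0, 2.2, -0.1], "jaw": -1, "turn": [-0.004, 0, 0]}
    - {"dp": [0, 2.7, -0.1], "jaw": -1, "turn": [-0.004, 0, 0]}
    - {"dp": [0, 2.9, -0.1], "jaw": -1, "turn": [-0.004, 0, 0]}
    - {"dp": [0, 2.9, -0.1], "jaw": -1, "turn": [-0.004, 0, 0]}
    - {"dp": [0, 2.9, -0.1], "jaw": -1, "turn": [-0.004, 0, 0]}

```text
time: 8.05
tcp_pos: [0.6497, -0.1868, 0.0479]
tcp_rot: [-1.192, 1.236, -1.238]
wrist_force: [-0.8, 0.4, -2.4]
finger_gap: 0.0493
```

Not in contact yet, about 3 mm to go. I'll creep down until the wrist force changes.

arm_command:
  series:
    - {"dp": [0, 0.1, 0], "jaw": -1, "turn": [0, 0, 0]}
    - {"dp": [0, 0.2, 0], "jaw": -1, "turn": [0, 0, 0]}
    - {"dp": [0, 0.2, 0], "jaw": -1, "turn": [0, 0, 0]}
    - {"dp": [0, 0.2, 0], "jaw": -1, "turn": [0, 0, 0]}

```text
time: 8.55
tcp_pos: [0.6497, -0.1868, 0.0459]
tcp_rot: [-1.192, 1.236, -1.238]
wrist_force: [-0.4, 0.5, -2.2]
finger_gap: 0.0494
```

arm_command:
  series:
    - {"dp": [0, 0.1, 0], "jaw": -1, "turn": [0, 0, 0]}
    - {"dp": [0, 0.1, 0], "jaw": -1, "turn": [0, 0, 0]}
    - {"dp": [0, 0.1, 0], "jaw": -1, "turn": [0, 0, 0]}

```text
time: 8.93
tcp_pos: [0.6498, -0.1869, 0.045]
tcp_rot: [-1.192, 1.236, -1.238]
wrist_force: [-0.5, 0.2, -0.9]
finger_gap: 0.0493
```

Contact: the load is easing at z = 0.045. Release and rise.

arm_command:
  series:
    - {"dp": [0, 0.03, 0], "jaw": -1, "turn": [0, 0, 0]}
    - {"dp": [0, 0.03, 0], "jaw": 0.2, "turn": [0, 0, 0]}
    - {"dp": [0, 0.03, 0], "jaw": 0.6, "turn": [0, 0, 0]}
    - {"dp": [0, 0.03, 0], "jaw": 1, "turn": [0, 0, 0]}
    - {"dp": [0, 0.03, 0], "jaw": 1, "turn": [0, 0, 0]}
    - {"dp": [0, 0.03, 0], "jaw": 1, "turn": [0, 0, 0]}
    - {"dp": [0, -2, 0], "jaw": 1, "turn": [0, 0, 0]}
    - {"dp": [0, -6, 0], "jaw": 1, "turn": [0, 0, 0]}
    - {"dp": [0, -11, 0], "jaw": 1, "turn": [0, 0, 0]}
    - {"dp": [0, -15.5, 0], "jaw": 1, "turn": [0, 0, 0]}
    - {"dp": [0, -15.5, 0], "jaw": 1, "turn": [0, 0, 0]}

```text
time: 10.3
tcp_pos: [0.6533, -0.1881, 0.2081]
tcp_rot: [-1.186, 1.224, -1.248]
wrist_force: [0.0, 0.1, 0.6]
finger_gap: 0.0943
```

Run:
```python
from h import *
o=r.get_obs();print(o['tcp_pos'],o['finger_gap'],o['wrist_force'])
s=r.snapshot('wrist');save(s,'w5.png')
plan((.5045,.189,.2,-.17))
```

```text
[ 0.6532613  -0.1880583   0.20805322] 0.09432374433692872 [0.03543058 0.05534884 0.59763203]
dp [-37.05, 0.16, -16.11] turn [-0.008, 0.132, 0.004]
```

View pics/w5.png

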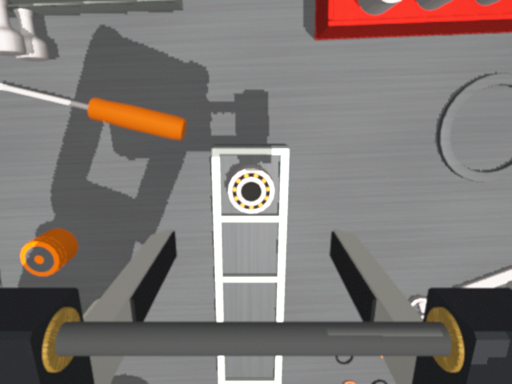

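The bearing lies flat in the farthest pocket at (251,190). The piston is next.

arm_command:
  series:
    - {"dp": [-5, 0, -2.2], "jaw": 1, "turn": [0, 0.02, 0]}
    - {"dp": [-10.5, 0, -4.6], "jaw": 1, "turn": [0, 0.05, 0]}
    - {"dp": [-16, 0, -7], "jaw": 1, "turn": [0, 0.08, 0]}
    - {"dp": [-21.5, 0, -9.4], "jaw": 1, "turn": [0, 0.11, 0]}
    - {"dp": [-27, 0, -11.8], "jaw": 1, "turn": [0, 0.132, 0]}
    - {"dp": [-32.5, 0, -14.2], "jaw": 1, "turn": [0, 0.132, 0]}
    - {"dp": [-37, 0.2, -16.1], "jaw": 1, "turn": [-0.008, 0.132, 0.004]}
    - {"dp": [-37, 0.2, -16.1], "jaw": 1, "turn": [-0.008, 0.132, 0.004]}
    - {"dp": [-37, 0.2, -16.1], "jaw": 1, "turn": [-0.008, 0.132, 0.004]}
    - {"dp": [-37, 0.2, -16.1], "jaw": 1, "turn": [-0.008, 0.132, 0.004]}

```text
time: 11.6
tcp_pos: [0.5049, 0.1872, 0.1992]
tcp_rot: [-1.124, 1.335, -1.334]
wrist_force: [0.2, 0.1, -0.1]
finger_gap: 0.094
```

Run:
```python
from h import *
o=r.get_obs();print(o['tcp_pos'],o['finger_gap'],o['wrist_force'])
s=r.snapshot('wrist');save(s,'w6.png')
for P in [(.5045,.1885,.054),(.577,.179,.066),(.655,.159,.04)]:print(proj(s,P))
plan((.5045,.189,.06,-.17),(.5045,.189,.040,-.17))
```

```text
[0.50488882 0.18715127 0.19915409] 0.09401533532394118 [ 0.19387668  0.13479169 -0.1041109 ]
[[252.36495721 191.11109212]]
[[248.86554626 115.30043749]]
[[255.98182278  22.02226056]]
dp [-0.18, 13.93, -0.08] turn [0.001, -0.002, 0.0]
dp [-0.18, 15.93, -0.07] turn [0.001, -0.002, 0.0]
```

View pics/w6.png

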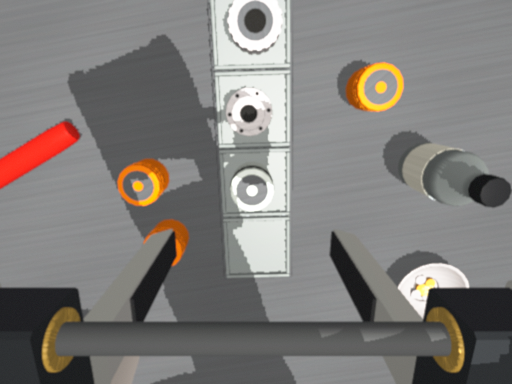

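The piston is at (252,190), as predicted. The orange look-alikes are clear of the fingers.

arm_command:
  series:
    - {"dp": [-0.1, 6, 0], "jaw": 1, "turn": [0, 0, 0]}
    - {"dp": [-0.1, 11, 0], "jaw": 1, "turn": [0, 0, 0]}
    - {"dp": [-0.1, 14, 0], "jaw": 1, "turn": [0, 0, 0]}
    - {"dp": [-0.1, 15.9, 0], "jaw": 1, "turn": [0, 0, 0]}
    - {"dp": [-0.1, 15.9, 0], "jaw": 1, "turn": [0, 0, 0]}
    - {"dp": [-0.1, 15.9, 0], "jaw": 1, "turn": [0, 0, 0]}

```text
time: 12.4
tcp_pos: [0.5062, 0.1877, 0.0412]
tcp_rot: [-1.121, 1.335, -1.336]
wrist_force: [-0.0, -1.0, 0.7]
finger_gap: 0.0941
```

arm_command:
  series:
    - {"dp": [0, 0, -0.1], "jaw": -1, "turn": [0, 0, 0]}
    - {"dp": [0, 0, -0.1], "jaw": -1, "turn": [0, 0, 0]}
    - {"dp": [0, 0, -0.1], "jaw": -1, "turn": [0, 0, 0]}
    - {"dp": [0, 0, -0.1], "jaw": -1, "turn": [0, 0, 0]}
    - {"dp": [0, 0, -0.1], "jaw": -1, "turn": [0, 0, 0]}
    - {"dp": [0, 0, -0.1], "jaw": -1, "turn": [0, 0, 0]}

```text
time: 13.15
tcp_pos: [0.5051, 0.1879, 0.0411]
tcp_rot: [-1.122, 1.335, -1.336]
wrist_force: [0.2, -0.1, 0.5]
finger_gap: 0.0434
```

arm_command:
  series:
    - {"dp": [0, -1, 0], "jaw": -1, "turn": [0, 0, 0]}
    - {"dp": [0, -3, 0], "jaw": -1, "turn": [0, 0, 0]}
    - {"dp": [0, -7, 0], "jaw": -1, "turn": [0, 0, 0]}
    - {"dp": [0, -12, 0], "jaw": -1, "turn": [0, 0, 0]}
    - {"dp": [0, -16, 0], "jaw": -1, "turn": [0, 0, 0]}
    - {"dp": [0, -16, 0], "jaw": -1, "turn": [0, 0, 0]}
    - {"dp": [0, -16, 0], "jaw": -1, "turn": [0, 0, 0]}

```text
time: 14.02
tcp_pos: [0.5041, 0.1876, 0.2001]
tcp_rot: [-1.123, 1.336, -1.335]
wrist_force: [0.4, -0.1, -1.5]
finger_gap: 0.0434
```

Run:
```python
from h import *
o=r.get_obs();print(o['tcp_pos'],o['finger_gap'],o['wrist_force'])
s=r.snapshot('wrist');save(s,'w7.png')
plan((.5713,-.183,.2,-.039))
```

```text
[0.50408639 0.18764869 0.20010466] 0.04340841158709498 [ 0.4112049  -0.08121048 -1.46920153]
dp [35.33, -0.08, 13.06] turn [0.003, -0.134, 0.001]
```

View pics/w7.png

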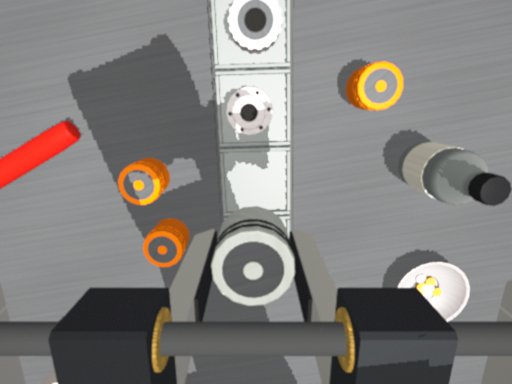

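The piston is held level between the pads at (253,270). Carrying it to the second-farthest pocket.

arm_command:
  series:
    - {"dp": [3, 0, 1.1], "jaw": -1, "turn": [0, 0, 0]}
    - {"dp": [7.5, 0, 2.8], "jaw": -1, "turn": [0, -0.03, 0]}
    - {"dp": [12, 0, 4.5], "jaw": -1, "turn": [0, -0.05, 0]}
    - {"dp": [16.5, 0, 6.1], "jaw": -1, "turn": [0, -0.07, 0]}
    - {"dp": [21, 0, 7.8], "jaw": -1, "turn": [0, -0.09, 0]}
    - {"dp": [25.5, 0, 9.4], "jaw": -1, "turn": [0, -0.11, 0]}
    - {"dp": [30, 0, 11.1], "jaw": -1, "turn": [0, -0.13, 0]}
    - {"dp": [33.5, 0, 12.4], "jaw": -1, "turn": [0, -0.134, 0]}
    - {"dp": [35.3, 0, 13.1], "jaw": -1, "turn": [0, -0.134, 0]}
    - {"dp": [35.3, 0, 13.1], "jaw": -1, "turn": [0, -0.134, 0]}
    - {"dp": [35.3, 0, 13.1], "jaw": -1, "turn": [0, -0.134, 0]}

```text
time: 15.45
tcp_pos: [0.5713, -0.1812, 0.1983]
tcp_rot: [-1.194, 1.241, -1.234]
wrist_force: [-1.0, -0.1, -1.2]
finger_gap: 0.0438
```

Run:
```python
from h import *
o=r.get_obs();print(o['tcp_pos'],o['finger_gap'],o['wrist_force'])
plan((.5713,-.183,.07,-.039))
```

```text
[ 0.57130676 -0.18116719  0.19833746] 0.043793443626710706 [-1.00503795 -0.08675342 -1.23476687]
dp [0.2, 12.83, 0.07] turn [0.005, 0.001, -0.001]
```

arm_command:
  series:
    - {"dp": [0.2, 4, 0], "jaw": -1, "turn": [0, 0, 0]}
    - {"dp": [0.2, 8, 0], "jaw": -1, "turn": [0, 0, 0]}
    - {"dp": [0.2, 11, 0], "jaw": -1, "turn": [0, 0, 0]}
    - {"dp": [0.2, 12.8, 0], "jaw": -1, "turn": [0, 0, 0]}
    - {"dp": [0.2, 12.8, 0], "jaw": -1, "turn": [0, 0, 0]}
    - {"dp": [0.2, 12.8, 0], "jaw": -1, "turn": [0, 0, 0]}

```text
time: 16.2
tcp_pos: [0.5719, -0.1831, 0.0719]
tcp_rot: [-1.193, 1.238, -1.236]
wrist_force: [-0.5, -1.0, -0.3]
finger_gap: 0.0435
```

Run:
```python
from h import *
o=r.get_obs();print(o['tcp_pos'],o['finger_gap'],o['wrist_force'])
s=r.snapshot('wrist');save(s,'w8.png')
plan((.5713,-.183,.0445,-.039))
```

```text
[ 0.57185915 -0.18314026  0.0718896 ] 0.043473047312870085 [-0.49671908 -1.03635824 -0.30418488]
dp [-0.04, 2.77, -0.07] turn [0.001, 0.001, 0.0]
```

View pics/w8.png

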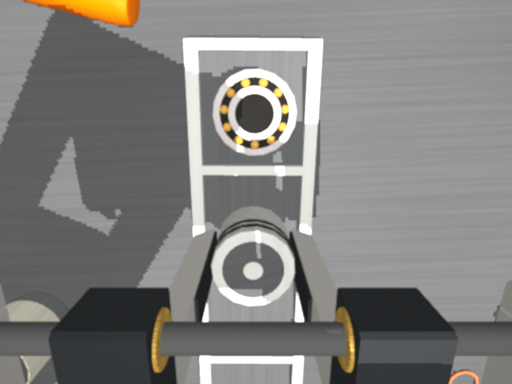

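The bearing lies centred in its pocket at (254,112). The piston is centred between the ridges at (253,270), so I'll lower it.

arm_command:
  series:
    - {"dp": [0, 1.2, 0], "jaw": -1, "turn": [0, 0, 0]}
    - {"dp": [0, 2.1, 0], "jaw": -1, "turn": [0, 0, 0]}
    - {"dp": [0, 2.6, 0], "jaw": -1, "turn": [0, 0, 0]}
    - {"dp": [0, 2.75, 0], "jaw": -1, "turn": [0, 0, 0]}
    - {"dp": [0, 2.75, 0], "jaw": -1, "turn": [0, 0, 0]}
    - {"dp": [0, 2.75, 0], "jaw": -1, "turn": [0, 0, 0]}

```text
time: 17.0
tcp_pos: [0.5723, -0.1835, 0.045]
tcp_rot: [-1.192, 1.237, -1.237]
wrist_force: [0.5, 0.5, -1.1]
finger_gap: 0.0438
```

arm_command:
  series:
    - {"dp": [0, 0.1, 0], "jaw": -1, "turn": [0, 0, 0]}
    - {"dp": [0, 0.1, 0], "jaw": -1, "turn": [0, 0, 0]}
    - {"dp": [0, 0.1, 0], "jaw": -1, "turn": [0, 0, 0]}

```text
time: 17.38
tcp_pos: [0.5723, -0.1836, 0.044]
tcp_rot: [-1.192, 1.237, -1.237]
wrist_force: [-0.3, -0.3, -1.2]
finger_gap: 0.0431
```

arm_command:
  series:
    - {"dp": [0, 0.1, 0], "jaw": -1, "turn": [0, 0, 0]}
    - {"dp": [0, 0.1, 0], "jaw": -1, "turn": [0, 0, 0]}
    - {"dp": [0, 0.1, 0], "jaw": -1, "turn": [0, 0, 0]}

```text
time: 17.75
tcp_pos: [0.5724, -0.1836, 0.0432]
tcp_rot: [-1.192, 1.237, -1.237]
wrist_force: [0.4, 0.5, -0.4]
finger_gap: 0.0436
```

Contact at z = 0.0432, as computed. Release and rise.

arm_command:
  series:
    - {"dp": [0, 0.03, 0], "jaw": -1, "turn": [0, 0, 0]}
    - {"dp": [0, 0.03, 0], "jaw": 0.2, "turn": [0, 0, 0]}
    - {"dp": [0, 0.03, 0], "jaw": 0.6, "turn": [0, 0, 0]}
    - {"dp": [0, 0.03, 0], "jaw": 1, "turn": [0, 0, 0]}
    - {"dp": [0, 0.03, 0], "jaw": 1, "turn": [0, 0, 0]}
    - {"dp": [0, 0.03, 0], "jaw": 1, "turn": [0, 0, 0]}
    - {"dp": [0, -2, 0], "jaw": 1, "turn": [0, 0, 0]}
    - {"dp": [0, -6, 0], "jaw": 1, "turn": [0, 0, 0]}
    - {"dp": [0, -11, 0], "jaw": 1, "turn": [0, 0, 0]}
    - {"dp": [0, -16, 0], "jaw": 1, "turn": [0, 0, 0]}
    - {"dp": [0, -16, 0], "jaw": 1, "turn": [0, 0, 0]}

```text
time: 19.12
tcp_pos: [0.5763, -0.1853, 0.2111]
tcp_rot: [-1.187, 1.225, -1.247]
wrist_force: [0.2, 0.5, 0.3]
finger_gap: 0.094
```

Run:
```python
from h import *
o=r.get_obs();print(o['tcp_pos'],o['finger_gap'],o['wrist_force'])
s=r.snapshot('wrist');save(s,'w9.png')
plan((.577,.179,.2,-.17))
```

```text
[ 0.5762856  -0.1852514   0.21112591] 0.09400468702159201 [0.21701368 0.50205378 0.346124  ]
dp [-36.32, 0.61, -1.11] turn [-0.007, 0.132, 0.004]
```

View pics/w9.png

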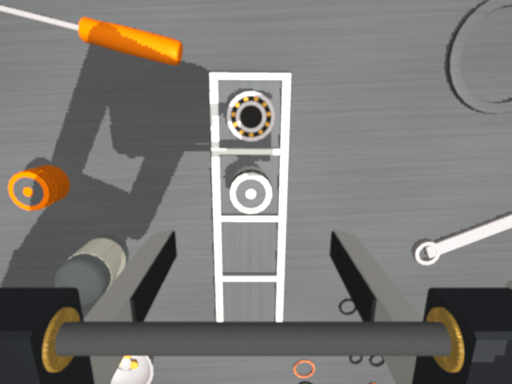

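The piston is upright in the second pocket at (250,193) and the bearing is undisturbed at (250,116). The hub is next.

arm_command:
  series:
    - {"dp": [-5, 0, -0.1], "jaw": 1, "turn": [0, 0.02, 0]}
    - {"dp": [-10.5, 0, -0.3], "jaw": 1, "turn": [0, 0.05, 0]}
    - {"dp": [-16, 0, -0.5], "jaw": 1, "turn": [0, 0.08, 0]}
    - {"dp": [-21.5, 0, -0.7], "jaw": 1, "turn": [0, 0.11, 0]}
    - {"dp": [-27, 0.3, -0.9], "jaw": 1, "turn": [0, 0.132, 0]}
    - {"dp": [-32.5, 0.6, -1], "jaw": 1, "turn": [0, 0.132, 0]}
    - {"dp": [-36.3, 0.6, -1.1], "jaw": 1, "turn": [-0.007, 0.132, 0.004]}
    - {"dp": [-36.3, 0.6, -1.1], "jaw": 1, "turn": [-0.007, 0.132, 0.004]}
    - {"dp": [-36.3, 0.6, -1.1], "jaw": 1, "turn": [-0.007, 0.132, 0.004]}
    - {"dp": [-36.3, 0.6, -1.1], "jaw": 1, "turn": [-0.007, 0.132, 0.004]}

```text
time: 20.42
tcp_pos: [0.577, 0.1773, 0.1997]
tcp_rot: [-1.124, 1.335, -1.334]
wrist_force: [0.6, 0.4, -0.3]
finger_gap: 0.0938
```

Run:
```python
from h import *
o=r.get_obs();print(o['tcp_pos'],o['finger_gap'],o['wrist_force'])
s=r.snapshot('wrist');save(s,'w10.png')
for P in [(.577,.179,.066),(.655,.159,.04)]:print(proj(s,P))
plan((.577,.179,.048,-.17))
```

```text
[0.57696338 0.17730016 0.19969887] 0.09377837049375343 [ 0.62655356  0.41224602 -0.29907588]
[[251.94133461 193.8600354 ]]
[[258.58703866 106.20244505]]
dp [-0.16, 15.19, -0.03] turn [0.001, -0.002, -0.0]
```

View pics/w10.png

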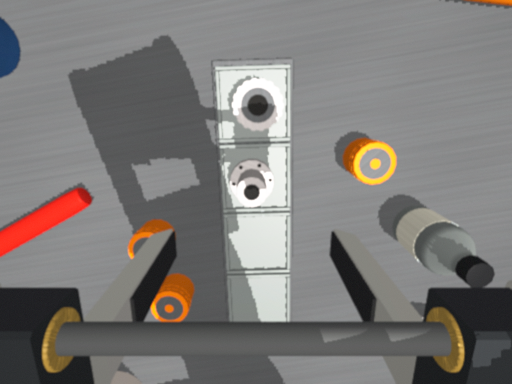

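The hub top is at (252,192), as predicted. The orange look-alike on the right sits near y ≈ 0.07 m, clear of the finger at about 0.12 m.

arm_command:
  series:
    - {"dp": [-0.2, 6, 0], "jaw": 1, "turn": [0, 0, 0]}
    - {"dp": [-0.2, 11, 0], "jaw": 1, "turn": [0, 0, 0]}
    - {"dp": [-0.2, 14, 0], "jaw": 1, "turn": [0, 0, 0]}
    - {"dp": [-0.2, 15.2, 0], "jaw": 1, "turn": [0, 0, 0]}
    - {"dp": [-0.2, 15.2, 0], "jaw": 1, "turn": [0, 0, 0]}
    - {"dp": [-0.2, 15.2, 0], "jaw": 1, "turn": [0, 0, 0]}

```text
time: 21.22
tcp_pos: [0.5791, 0.1793, 0.0499]
tcp_rot: [-1.12, 1.333, -1.335]
wrist_force: [-0.3, -0.0, 0.2]
finger_gap: 0.094
```

arm_command:
  series:
    - {"dp": [0, 0, -0.1], "jaw": -1, "turn": [0, 0, 0]}
    - {"dp": [0, 0, -0.1], "jaw": -1, "turn": [0, 0, 0]}
    - {"dp": [0, 0, -0.1], "jaw": -1, "turn": [0, 0, 0]}
    - {"dp": [0, 0, -0.1], "jaw": -1, "turn": [0, 0, 0]}
    - {"dp": [0, 0, -0.1], "jaw": -1, "turn": [0, 0, 0]}
    - {"dp": [0, 0, -0.1], "jaw": -1, "turn": [0, 0, 0]}
    - {"dp": [0, 0, -0.1], "jaw": -1, "turn": [0, 0, 0]}

```text
time: 22.1
tcp_pos: [0.5779, 0.1793, 0.0498]
tcp_rot: [-1.121, 1.333, -1.335]
wrist_force: [0.4, -0.1, 0.7]
finger_gap: 0.0299
```

arm_command:
  series:
    - {"dp": [0, -1, 0], "jaw": -1, "turn": [0, 0, 0]}
    - {"dp": [0, -3, 0], "jaw": -1, "turn": [0, 0, 0]}
    - {"dp": [0, -7, 0], "jaw": -1, "turn": [0, 0, 0]}
    - {"dp": [0, -12, 0], "jaw": -1, "turn": [0, 0, 0]}
    - {"dp": [0, -16, 0], "jaw": -1, "turn": [0, 0, 0]}
    - {"dp": [0, -16, 0], "jaw": -1, "turn": [0, 0, 0]}
    - {"dp": [0, -16, 0], "jaw": -1, "turn": [0, 0, 0]}

```text
time: 22.98
tcp_pos: [0.5764, 0.1791, 0.2084]
tcp_rot: [-1.123, 1.334, -1.335]
wrist_force: [-0.1, 0.1, -4.5]
finger_gap: 0.0296
```

Run:
```python
from h import *
o=r.get_obs();print(o['tcp_pos'],o['finger_gap'],o['wrist_force'])
s=r.snapshot('wrist');save(s,'w11.png')
plan((.4935,-.180,.205,-.039))
```

```text
[0.57642225 0.17906556 0.20844552] 0.029641949776507925 [-0.10104931  0.14371712 -4.5145074 ]
dp [36.77, 0.26, -1.97] turn [0.002, -0.133, 0.001]
```

View pics/w11.png

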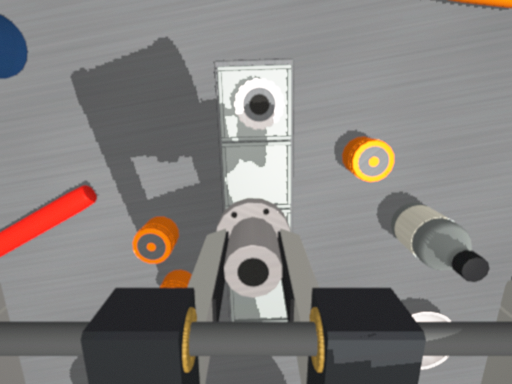

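The hub is held upright by its neck at (253,271). Over to the third pocket, second-nearest to the robot.

arm_command:
  series:
    - {"dp": [3, 0, -0.2], "jaw": -1, "turn": [0, 0, 0]}
    - {"dp": [7.5, 0, -0.4], "jaw": -1, "turn": [0, -0.03, 0]}
    - {"dp": [12, 0, -0.6], "jaw": -1, "turn": [0, -0.05, 0]}
    - {"dp": [16.5, 0, -0.9], "jaw": -1, "turn": [0, -0.07, 0]}
    - {"dp": [21, 0, -1.1], "jaw": -1, "turn": [0, -0.09, 0]}
    - {"dp": [25.5, 0, -1.4], "jaw": -1, "turn": [0, -0.11, 0]}
    - {"dp": [30, 0, -1.6], "jaw": -1, "turn": [0, -0.13, 0]}
    - {"dp": [34, 0, -1.8], "jaw": -1, "turn": [0, -0.133, 0]}
    - {"dp": [36.8, 0.2, -2], "jaw": -1, "turn": [0, -0.133, 0]}
    - {"dp": [36.8, 0.2, -2], "jaw": -1, "turn": [0, -0.133, 0]}
    - {"dp": [36.8, 0.2, -2], "jaw": -1, "turn": [0, -0.133, 0]}

```text
time: 24.4
tcp_pos: [0.4922, -0.1792, 0.2037]
tcp_rot: [-1.193, 1.243, -1.234]
wrist_force: [-0.7, -0.0, -2.6]
finger_gap: 0.0296
```

Run:
```python
from h import *
o=r.get_obs();print(o['tcp_pos'],o['finger_gap'],o['wrist_force'])
plan((.4935,-.180,.08,-.039))
```

```text
[ 0.4921672  -0.17920788  0.20372007] 0.02964533647357547 [-0.7460093  -0.01633914 -2.58538498]
dp [0.1, 12.37, 0.2] turn [0.005, 0.0, -0.002]
```

arm_command:
  series:
    - {"dp": [0.1, 4, 0], "jaw": -1, "turn": [0, 0, 0]}
    - {"dp": [0.1, 8, 0], "jaw": -1, "turn": [0, 0, 0]}
    - {"dp": [0.1, 11, 0], "jaw": -1, "turn": [0, 0, 0]}
    - {"dp": [0.1, 12.4, 0], "jaw": -1, "turn": [0, 0, 0]}
    - {"dp": [0.1, 12.4, 0], "jaw": -1, "turn": [0, 0, 0]}
    - {"dp": [0.1, 12.4, 0], "jaw": -1, "turn": [0, 0, 0]}

```text
time: 25.15
tcp_pos: [0.4928, -0.1803, 0.0811]
tcp_rot: [-1.192, 1.24, -1.236]
wrist_force: [0.2, -0.8, -3.2]
finger_gap: 0.0294
```

Run:
```python
from h import *
o=r.get_obs();print(o['tcp_pos'],o['finger_gap'],o['wrist_force'])
s=r.snapshot('wrist');save(s,'w12.png')
plan((.4935,-.180,.0535,-.039))
```

```text
[ 0.49284584 -0.18029496  0.08114978] 0.029446483140867365 [ 0.21363473 -0.7529667  -3.22204757]
dp [-0.05, 2.79, 0.06] turn [0.002, 0.0, -0.0]
```

View pics/w12.png

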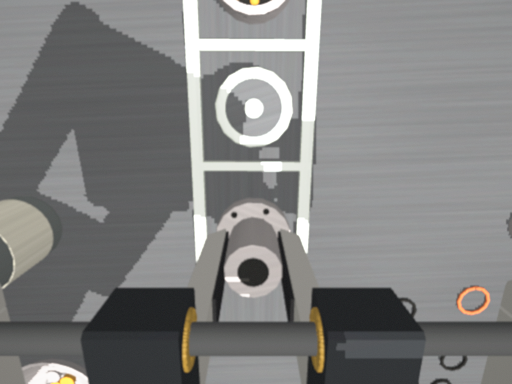

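The hub is centred between the ridges at (253,260), with the piston at (254,108) in the next pocket. Lowering.

arm_command:
  series:
    - {"dp": [0, 1.2, 0], "jaw": -1, "turn": [0, 0, 0]}
    - {"dp": [0, 2.1, 0], "jaw": -1, "turn": [0, 0, 0]}
    - {"dp": [0, 2.6, 0], "jaw": -1, "turn": [0, 0, 0]}
    - {"dp": [0, 2.8, 0], "jaw": -1, "turn": [0, 0, 0]}
    - {"dp": [0, 2.8, 0], "jaw": -1, "turn": [0, 0, 0]}
    - {"dp": [0, 2.8, 0], "jaw": -1, "turn": [0, 0, 0]}

```text
time: 25.95
tcp_pos: [0.4932, -0.1807, 0.0536]
tcp_rot: [-1.192, 1.239, -1.237]
wrist_force: [0.5, 0.3, -3.5]
finger_gap: 0.0294
```

arm_command:
  series:
    - {"dp": [0, 0.1, 0], "jaw": -1, "turn": [0, 0, 0]}
    - {"dp": [0, 0.1, 0], "jaw": -1, "turn": [0, 0, 0]}
    - {"dp": [0, 0.1, 0], "jaw": -1, "turn": [0, 0, 0]}

```text
time: 26.32
tcp_pos: [0.4932, -0.1806, 0.0527]
tcp_rot: [-1.192, 1.239, -1.237]
wrist_force: [-0.1, -0.1, -3.3]
finger_gap: 0.0296
```

arm_command:
  series:
    - {"dp": [0, 0.08, 0], "jaw": -1, "turn": [0, 0, 0]}
    - {"dp": [0, 0.08, 0], "jaw": -1, "turn": [0, 0, 0]}
    - {"dp": [0, 0.08, 0], "jaw": -1, "turn": [0, 0, 0]}

```text
time: 26.7
tcp_pos: [0.4931, -0.1806, 0.0519]
tcp_rot: [-1.192, 1.239, -1.237]
wrist_force: [-0.1, 0.2, -3.9]
finger_gap: 0.0296
```

arm_command:
  series:
    - {"dp": [0, 0.06, 0], "jaw": -1, "turn": [0, 0, 0]}
    - {"dp": [0, 0.06, 0], "jaw": -1, "turn": [0, 0, 0]}
    - {"dp": [0, 0.06, 0], "jaw": -1, "turn": [0, 0, 0]}

```text
time: 27.08
tcp_pos: [0.4932, -0.1807, 0.0518]
tcp_rot: [-1.192, 1.239, -1.237]
wrist_force: [-3.5, 1.0, 3.5]
finger_gap: 0.0298
```

Firm but light contact: z has stopped at 0.0518 with 3.5 N upward. Release and rise.

arm_command:
  series:
    - {"dp": [0, 0, 0], "jaw": -1, "turn": [0, 0, 0]}
    - {"dp": [0, 0, 0], "jaw": -0.1, "turn": [0, 0, 0]}
    - {"dp": [0, 0, 0], "jaw": 0.5, "turn": [0, 0, 0]}
    - {"dp": [0, 0, 0], "jaw": 1, "turn": [0, 0, 0]}
    - {"dp": [0, 0, 0], "jaw": 1, "turn": [0, 0, 0]}
    - {"dp": [0, 0, 0], "jaw": 1, "turn": [0, 0, 0]}
    - {"dp": [0, -2, 0], "jaw": 1, "turn": [0, 0, 0]}
    - {"dp": [0, -6, 0], "jaw": 1, "turn": [0, 0, 0]}
    - {"dp": [0, -11, 0], "jaw": 1, "turn": [0, 0, 0]}
    - {"dp": [0, -15, 0], "jaw": 1, "turn": [0, 0, 0]}
    - {"dp": [0, -15, 0], "jaw": 1, "turn": [0, 0, 0]}

```text
time: 28.45
tcp_pos: [0.496, -0.1821, 0.206]
tcp_rot: [-1.189, 1.231, -1.244]
wrist_force: [-0.1, -0.3, -0.8]
finger_gap: 0.0942
```

Run:
```python
from h import *
o=r.get_obs();print(o['tcp_pos'],o['finger_gap'],o['wrist_force'])
s=r.snapshot('wrist');save(s,'w13.png')
plan((.655,.159,.2,-.17))
```

```text
[ 0.4960092  -0.18207991  0.20602655] 0.09423292304308983 [-0.134412   -0.28320832 -0.78609378]
dp [-34.61, 0.29, 14.74] turn [-0.002, 0.131, 0.002]
```

View pics/w13.png

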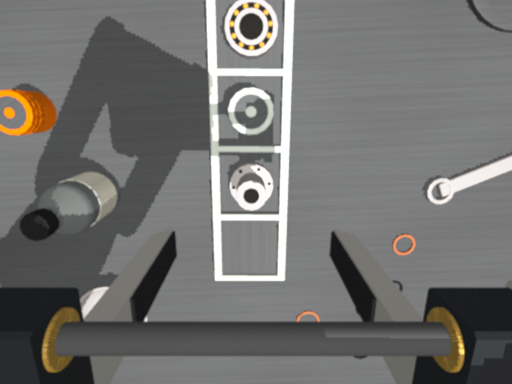

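The hub stands upright in the third pocket at (251,188). The gear is next.

arm_command:
  series:
    - {"dp": [-5, 0, 2.1], "jaw": 1, "turn": [0, 0.02, 0]}
    - {"dp": [-10.5, 0, 4.5], "jaw": 1, "turn": [0, 0.05, 0]}
    - {"dp": [-16, 0, 6.8], "jaw": 1, "turn": [0, 0.08, 0]}
    - {"dp": [-21.5, 0, 9.2], "jaw": 1, "turn": [0, 0.11, 0]}
    - {"dp": [-27, 0.3, 11.5], "jaw": 1, "turn": [0, 0.131, 0]}
    - {"dp": [-32, 0.3, 13.6], "jaw": 1, "turn": [0, 0.131, 0]}
    - {"dp": [-34.6, 0.3, 14.7], "jaw": 1, "turn": [0, 0.131, 0]}
    - {"dp": [-34.6, 0.3, 14.7], "jaw": 1, "turn": [0, 0.131, 0]}
    - {"dp": [-34.6, 0.3, 14.7], "jaw": 1, "turn": [0, 0.131, 0]}
    - {"dp": [-34.6, 0.3, 14.7], "jaw": 1, "turn": [0, 0.131, 0]}

```text
time: 29.75
tcp_pos: [0.654, 0.1574, 0.1993]
tcp_rot: [-1.125, 1.333, -1.336]
wrist_force: [-0.1, -0.2, 0.2]
finger_gap: 0.0946
```

Run:
```python
from h import *
o=r.get_obs();print(o['tcp_pos'],o['finger_gap'],o['wrist_force'])
s=r.snapshot('wrist');save(s,'w14.png')
print(proj(s,(.655,.159,.04)))
plan((.655,.159,.041,-.17))
```

```text
[0.6539703 0.1574364 0.1992533] 0.09464634078100563 [-0.05192374 -0.18598058  0.17453197]
[[251.61766803 186.49825301]]
dp [-0.2, 15.86, 0.03] turn [-0.001, -0.001, 0.002]
```

View pics/w14.png

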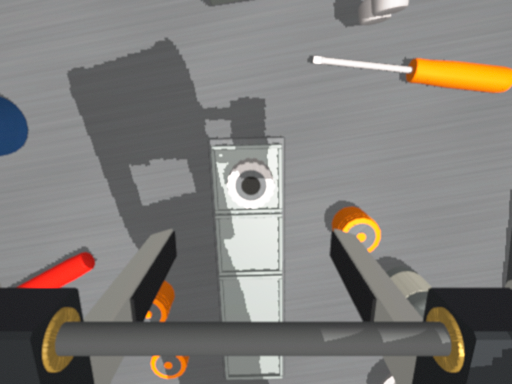

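The gear is at (251,184), within about 2 px of the prediction. Going down.

arm_command:
  series:
    - {"dp": [-0.1, 6, 0], "jaw": 1, "turn": [0, 0, 0]}
    - {"dp": [-0.1, 11, 0], "jaw": 1, "turn": [0, 0, 0]}
    - {"dp": [-0.1, 14, 0], "jaw": 1, "turn": [0, 0, 0]}
    - {"dp": [-0.1, 15.8, 0], "jaw": 1, "turn": [0, 0, 0]}
    - {"dp": [-0.1, 15.8, 0], "jaw": 1, "turn": [0, 0, 0]}
    - {"dp": [-0.1, 15.8, 0], "jaw": 1, "turn": [0, 0, 0]}

```text
time: 30.55
tcp_pos: [0.6561, 0.1581, 0.0437]
tcp_rot: [-1.121, 1.33, -1.338]
wrist_force: [-0.4, -0.8, 0.3]
finger_gap: 0.0944
```

arm_command:
  series:
    - {"dp": [0, 0.15, 0], "jaw": 1, "turn": [0, 0, 0]}
    - {"dp": [0, 0.15, 0], "jaw": -1, "turn": [0, 0, 0]}
    - {"dp": [0, 0.15, 0], "jaw": -1, "turn": [0, 0, 0]}
    - {"dp": [0, 0.15, 0], "jaw": -1, "turn": [0, 0, 0]}
    - {"dp": [0, 0.15, 0], "jaw": -1, "turn": [0, 0, 0]}
    - {"dp": [0, 0.15, 0], "jaw": -1, "turn": [0, 0, 0]}
    - {"dp": [0, 0.15, 0], "jaw": -1, "turn": [0, 0, 0]}

```text
time: 31.42
tcp_pos: [0.6561, 0.1582, 0.042]
tcp_rot: [-1.121, 1.331, -1.337]
wrist_force: [0.6, 1.0, -0.1]
finger_gap: 0.0464
```

Run:
```python
from h import *
s=r.snapshot('wrist');save(s,'w15.png')
```

```text
(no output)
```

View pics/w15.png

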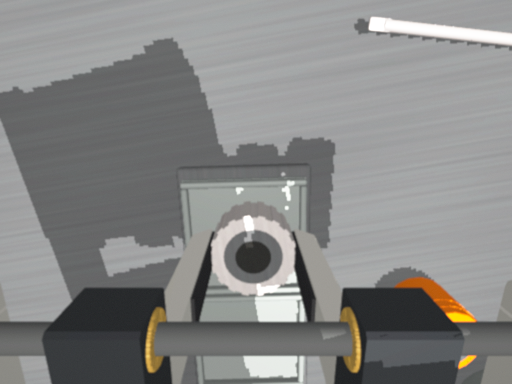

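The gear is gripped, centred at (253,256), with a 46.4 mm gap. Lifting.

arm_command:
  series:
    - {"dp": [0, -1, 0], "jaw": -1, "turn": [0, 0, 0]}
    - {"dp": [0, -3, 0], "jaw": -1, "turn": [0, 0, 0]}
    - {"dp": [0, -7, 0], "jaw": -1, "turn": [0, 0, 0]}
    - {"dp": [0, -12, 0], "jaw": -1, "turn": [0, 0, 0]}
    - {"dp": [0, -16, 0], "jaw": -1, "turn": [0, 0, 0]}
    - {"dp": [0, -16, 0], "jaw": -1, "turn": [0, 0, 0]}
    - {"dp": [0, -16, 0], "jaw": -1, "turn": [0, 0, 0]}

```text
time: 32.35
tcp_pos: [0.6543, 0.1583, 0.2008]
tcp_rot: [-1.123, 1.332, -1.337]
wrist_force: [0.1, -0.5, -3.8]
finger_gap: 0.0465
```

Run:
```python
from h import *
o=r.get_obs();print(o['tcp_pos'],o['finger_gap'],o['wrist_force'])
s=r.snapshot('wrist');save(s,'w16.png')
plan((.56,0,.21,-.1),(.416,-.177,.205,-.039))
```

```text
[0.65433115 0.15831229 0.20075247] 0.046481175884037246 [ 0.07722013 -0.51722762 -3.7962004 ]
dp [17.19, -1.03, -6.52] turn [0.0, -0.072, 0.002]
dp [37.09, -0.48, -17.69] turn [0.0, -0.133, 0.002]
```

View pics/w16.png

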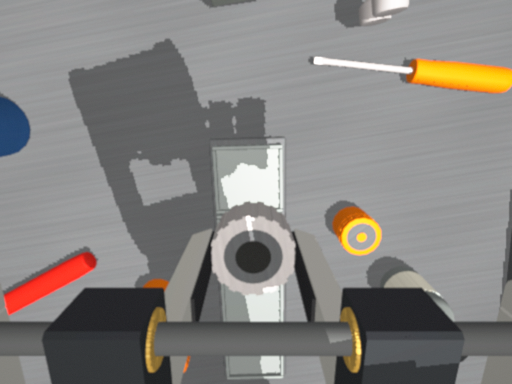

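The gear is held level. Over to the nearest pocket.

arm_command:
  series:
    - {"dp": [3, -0.3, -1.4], "jaw": -1, "turn": [0, 0, 0]}
    - {"dp": [7.5, -0.5, -3.5], "jaw": -1, "turn": [0, -0.03, 0]}
    - {"dp": [12, -0.5, -5.7], "jaw": -1, "turn": [0, -0.05, 0]}
    - {"dp": [16.5, -0.5, -7.9], "jaw": -1, "turn": [0, -0.07, 0]}
    - {"dp": [21, -0.5, -10], "jaw": -1, "turn": [0, -0.09, 0]}
    - {"dp": [25.5, -0.5, -12.2], "jaw": -1, "turn": [0, -0.11, 0]}
    - {"dp": [30, -0.5, -14.3], "jaw": -1, "turn": [0, -0.13, 0]}
    - {"dp": [34, -0.5, -16.2], "jaw": -1, "turn": [0, -0.133, 0]}
    - {"dp": [37, -0.5, -17.7], "jaw": -1, "turn": [0, -0.133, 0]}
    - {"dp": [37, -0.5, -17.7], "jaw": -1, "turn": [0, -0.133, 0]}
    - {"dp": [37, -0.5, -17.7], "jaw": -1, "turn": [0, -0.133, 0]}

```text
time: 33.78
tcp_pos: [0.4153, -0.1753, 0.2036]
tcp_rot: [-1.193, 1.24, -1.237]
wrist_force: [1.0, 0.5, -4.0]
finger_gap: 0.0465
```

Run:
```python
from h import *
o=r.get_obs();print(o['tcp_pos'],o['finger_gap'],o['wrist_force'])
plan((.416,-.177,.072,-.039))
```

```text
[ 0.41532649 -0.17526375  0.20362369] 0.04653994812327342 [ 1.04963826  0.492858   -4.04932075]
dp [0.17, 13.16, 0.11] turn [0.003, -0.0, 0.0]
```

arm_command:
  series:
    - {"dp": [0.2, 4, 0], "jaw": -1, "turn": [0, 0, 0]}
    - {"dp": [0.2, 8, 0], "jaw": -1, "turn": [0, 0, 0]}
    - {"dp": [0.2, 11, 0], "jaw": -1, "turn": [0, 0, 0]}
    - {"dp": [0.2, 13, 0], "jaw": -1, "turn": [0, 0, 0]}
    - {"dp": [0.2, 13.2, 0], "jaw": -1, "turn": [0, 0, 0]}
    - {"dp": [0.2, 13.2, 0], "jaw": -1, "turn": [0, 0, 0]}

```text
time: 34.52
tcp_pos: [0.4155, -0.1769, 0.0719]
tcp_rot: [-1.193, 1.239, -1.236]
wrist_force: [0.5, -1.1, -1.9]
finger_gap: 0.0458
```

Run:
```python
from h import *
o=r.get_obs();print(o['tcp_pos'],o['finger_gap'],o['wrist_force'])
s=r.snapshot('wrist');save(s,'w17.png')
plan((.416,-.177,.0455,-.039))
```

```text
[ 0.41548546 -0.17686341  0.07187987] 0.04584442934961417 [ 0.493554   -1.14615174 -1.93965333]
dp [-0.03, 2.69, 0.02] turn [0.001, 0.001, 0.001]
```

View pics/w17.png

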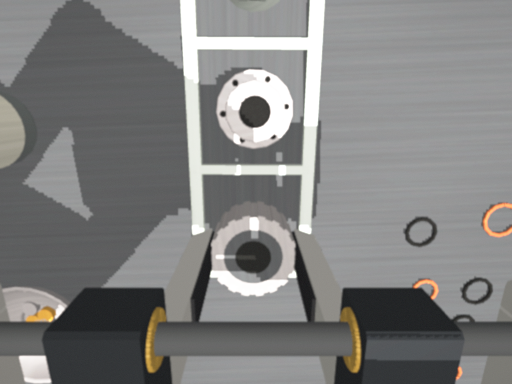

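The gear is centred over the nearest pocket at (253,256), and the hub is centred in its own at (255,110).

arm_command:
  series:
    - {"dp": [0, 1.2, 0], "jaw": -1, "turn": [0, 0, 0]}
    - {"dp": [0, 2.1, 0], "jaw": -1, "turn": [0, 0, 0]}
    - {"dp": [0, 2.5, 0], "jaw": -1, "turn": [0, 0, 0]}
    - {"dp": [0, 2.65, 0], "jaw": -1, "turn": [0, 0, 0]}
    - {"dp": [0, 2.65, 0], "jaw": -1, "turn": [0, 0, 0]}
    - {"dp": [0, 2.65, 0], "jaw": -1, "turn": [0, 0, 0]}

```text
time: 35.33
tcp_pos: [0.416, -0.1775, 0.0461]
tcp_rot: [-1.192, 1.238, -1.238]
wrist_force: [0.5, -0.3, -2.1]
finger_gap: 0.0462
```

arm_command:
  series:
    - {"dp": [0, 0.1, 0], "jaw": -1, "turn": [0, 0, 0]}
    - {"dp": [0, 0.1, 0], "jaw": -1, "turn": [0, 0, 0]}
    - {"dp": [0, 0.1, 0], "jaw": -1, "turn": [0, 0, 0]}

```text
time: 35.7
tcp_pos: [0.4161, -0.1775, 0.0452]
tcp_rot: [-1.192, 1.237, -1.238]
wrist_force: [-0.3, 0.1, -2.5]
finger_gap: 0.0462
```

arm_command:
  series:
    - {"dp": [0, 0.08, 0], "jaw": -1, "turn": [0, 0, 0]}
    - {"dp": [0, 0.08, 0], "jaw": -1, "turn": [0, 0, 0]}
    - {"dp": [0, 0.08, 0], "jaw": -1, "turn": [0, 0, 0]}

```text
time: 36.08
tcp_pos: [0.416, -0.1775, 0.0444]
tcp_rot: [-1.192, 1.237, -1.238]
wrist_force: [-0.2, 1.1, -3.4]
finger_gap: 0.0461
```

arm_command:
  series:
    - {"dp": [0, 0.06, 0], "jaw": -1, "turn": [0, 0, 0]}
    - {"dp": [0, 0.06, 0], "jaw": -1, "turn": [0, 0, 0]}
    - {"dp": [0, 0.06, 0], "jaw": -1, "turn": [0, 0, 0]}

```text
time: 36.45
tcp_pos: [0.4161, -0.1776, 0.044]
tcp_rot: [-1.192, 1.237, -1.238]
wrist_force: [-1.8, 1.0, 1.1]
finger_gap: 0.0464
```

Contact at z = 0.044. Release and rise.

arm_command:
  series:
    - {"dp": [0, 0, 0], "jaw": -1, "turn": [0, 0, 0]}
    - {"dp": [0, 0, 0], "jaw": 0.2, "turn": [0, 0, 0]}
    - {"dp": [0, 0, 0], "jaw": 0.6, "turn": [0, 0, 0]}
    - {"dp": [0, 0, 0], "jaw": 1, "turn": [0, 0, 0]}
    - {"dp": [0, 0, 0], "jaw": 1, "turn": [0, 0, 0]}
    - {"dp": [0, 0, 0], "jaw": 1, "turn": [0, 0, 0]}
    - {"dp": [0, -2, 0], "jaw": 1, "turn": [0, 0, 0]}
    - {"dp": [0, -6, 0], "jaw": 1, "turn": [0, 0, 0]}
    - {"dp": [0, -11, 0], "jaw": 1, "turn": [0, 0, 0]}
    - {"dp": [0, -16, 0], "jaw": 1, "turn": [0, 0, 0]}
    - {"dp": [0, -16, 0], "jaw": 1, "turn": [0, 0, 0]}

```text
time: 37.83
tcp_pos: [0.4192, -0.1793, 0.2089]
tcp_rot: [-1.19, 1.228, -1.246]
wrist_force: [0.3, -0.4, -0.1]
finger_gap: 0.0941
```

arm_command:
  series:
    - {"dp": [4, 0, -2], "jaw": 1, "turn": [0, 0, 0]}
    - {"dp": [9, 0, -3], "jaw": 1, "turn": [0, 0, 0]}
    - {"dp": [14, 0, -4], "jaw": 1, "turn": [0, 0, 0]}
    - {"dp": [18, 0, -5], "jaw": 1, "turn": [0, 0, 0]}
    - {"dp": [18, 0, -5], "jaw": 1, "turn": [0, 0, 0]}
    - {"dp": [18, 0, -5], "jaw": 1, "turn": [0, 0, 0]}

```text
time: 38.58
tcp_pos: [0.3619, -0.3561, 0.2083]
tcp_rot: [-1.189, 1.23, -1.244]
wrist_force: [-0.0, 0.1, -0.3]
finger_gap: 0.0939
```

Run:
```python
from h import *
o=r.get_obs();print(o['time'],o['tcp_pos'],o['finger_gap'],o['wrist_force'])
for n in ['side','top']:
    s=r.snapshot(n);save(s,n+'9.png')
    if n=='side':
        c=cv2.resize(s['img'][120:215,195:350],None,fx=5,fy=5,interpolation=cv2.INTER_CUBIC);cv2.imwrite('pics/s9c.png',c[:,:,::-1])
```

```text
38.575 [ 0.36192379 -0.35614309  0.20829849] 0.09390455879420699 [-0.03436451  0.14619234 -0.28572182]
```

View pics/s9c.png

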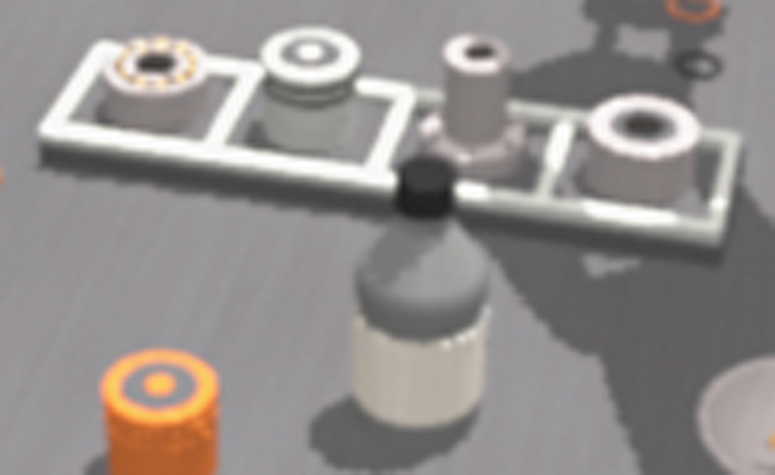

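View pics/top9.png

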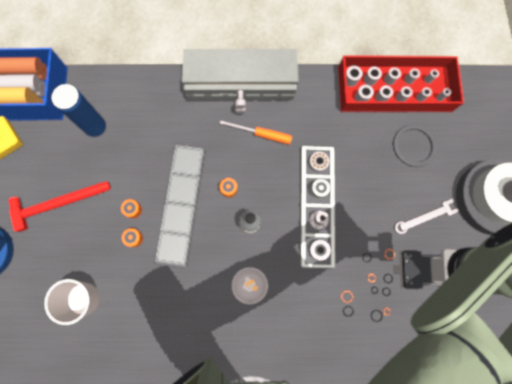

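From far to near, the rack now holds the bearing (319,160), piston (319,187), hub (318,218) and gear (319,250), all flat in the top view. The bottle (crop 425,300) and the look-alikes are where they were, and the arm is clear.

```bash
python3 -c "
from bench import r
print(r.close_job())"
```

```text
the job is handed in; nothing more can be done
None
```

All four parts are in the rack in reverse order. From the farthest pocket to the nearest they are bearing, piston, hub and gear. I lowered each one until the wrist force showed contact, then released it, and handed the job in at about 39 s of the 120 s limit.

The last top and side pictures showed every part flat and upright in its own pocket and the trays empty. The oil bottle and the orange look-alikes had not moved, and the gripper was open and clear of everything. The highest wrist force in any reading was about 5 N.

No final check failed or disagreed. Two smaller points:
- **Piston position:** my first side-view estimate was about 9 mm off because I had misjudged the centre of its top. I corrected it before moving, and the wrist camera confirmed the new position.
- **Arm accuracy:** after fast moves the arm ended up to 8 mm off its target, so I measured again before each final descent into a pocket.

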